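# Fold up the splash guard and unlock the jar cap of unknown hand

## Task

Fold the wooden splash guard of the condiment station up until it stands upright, then take the yellow cap off the jar under it: it unlocks in one direction only and nobody remembers which, so try it both ways. Finish while still holding the cap lifted clear, at least 5 cm above its jar, with the guard left upright. Leave the spare jar closed and do not knock the other things about.

Things in the scene. Friction and masses are not known exactly. Their poses are not given: they have to be found in the camera images.
- station: condiment station fixed to the counter: low steel frame, 10 mm high, from x -107 to 107 and y -132 to 113 mm in its own axes, open inside with the bare counter as its floor; origin on the counter, z up. Two 14 mm posts, 125 mm high, at x = +-100 mm, y = -125 mm carry the guard's hinge.
- guard (a joint): angle of the wooden splash guard, rad: 0 = level, reaching over the jar towards the station's +y; 1.57 = upright; at most 2.3 (folded past upright, towards the station's -y). Starts part-way, about 0.55 to 0.9. Stiff hinge: stays where left; 2 to 7 N at the free edge moves it. Leaf 176 mm wide, 8 mm thick.
- guard_hinge (a point): middle of the guard's hinge line, at x 0, y -125, z 118 mm in the station's frame; the line runs along the station's x
- guard_edge (a point): middle of the guard's free edge, 165 mm from the hinge: the axis of a steel bar 12 mm thick and 180 mm long, parallel to the hinge; it can be pushed or pinched
- jar_a: look-alike amber jar, 70 mm across, on an 82 mm black rubber foot that holds it fast: it cannot turn or move. Origin: centre of its underside, z up. The cap rests on its shoulder, 60 mm up. One jar (a or b, it varies) stands in the station's frame, within 40 mm of the station's origin: open that one. The other, over 0.15 m away, is the spare.
- jar_b: look-alike amber jar, 70 mm across, on an 82 mm black rubber foot that holds it fast: it cannot turn or move. Origin: centre of its underside, z up. The cap rests on its shoulder, 60 mm up. One jar (a or b, it varies) stands in the station's frame, within 40 mm of the station's origin: open that one. The other, over 0.15 m away, is the spare.
- cap_a: yellow plastic twist-lock cap of jar_a, about 60 g; origin: centre of its underside (60 mm above the jar's origin when on), z up along the twist axis. Skirt 54 mm across, 26 mm high; above it a round ribbed knob 40 mm across, from 26 to 50 mm above the origin, black line on top along the cap's +x. About 2 mm of sideways play on the jar.
- cap_b: yellow plastic twist-lock cap of jar_b, about 60 g; origin: centre of its underside (60 mm above the jar's origin when on), z up along the twist axis. Skirt 54 mm across, 26 mm high; above it a round ribbed knob 40 mm across, from 26 to 50 mm above the origin, black line on top along the cap's +x. About 2 mm of sideways play on the jar.
- knob_a (a point): middle of cap_a's grip knob, 38 mm above the cap's origin; grip it from any side. Locked, the cap turns under 20 degrees and lifts 3 mm. The right way (clockwise or anticlockwise, differs by jar, not visible) it turns lightly, stops near 88 degrees and lifts straight off from 62 up to that stop. The wrong way it stops hard within 20 degrees.
- knob_b (a point): middle of cap_b's grip knob, 38 mm above the cap's origin; grip it from any side. Locked, the cap turns under 20 degrees and lifts 3 mm. The right way (clockwise or anticlockwise, differs by jar, not visible) it turns lightly, stops near 88 degrees and lifts straight off from 62 up to that stop. The wrong way it stops hard within 20 degrees.
- sauce: bystander, loose: white sauce bottle with black cap, 60 mm across, 170 mm high; origin at the centre of its underside
- rice_bowl: bystander, loose: white bowl 116 mm across, 60 mm high; origin at the centre of its underside
- steel_bowl: bystander, loose: steel bowl 140 mm across, 60 mm high; origin at the centre of its underside
- tub: bystander, loose: white open tub 150 x 110 x 70 mm; origin at the centre of its underside
- turner: bystander, loose: spatula lying on the chopping board; origin at the middle of its length, underside
- tea_cup: bystander, loose: blue cup 70 mm across, 75 mm high; origin at the centre of its underside
Things that resemble listed ones, but are neither listed nor needed, are in the scene too. What is shaped like the cap_b but pink is not meant. What is shaped like the jar_b but green is not meant.

How it is judged:
By the outcome, as a careful person would: the job done as asked, in the order asked, and still so for the second after the job is handed in, while the arm keeps its last pose, push and grip.
It also fails if it takes over 64 s, if anything falls off the work surface, if the arm or the gripper's body presses on something with over 40 N, if the wrist force passes 120 N, or if a joint passes its speed limit or range.

## Robot

A 7-joint arm with a two-finger parallel gripper is mounted at the origin on the work surface. World frame = base frame: x ahead of the robot, y to its left, z up, the work surface at z = 0. Lengths are in m, angles in rad, forces in N, time in s.
With the tool pointing down it reaches from about 0.4 to 0.85 m from the base axis. Payload 4.5 kg.
Tool frame: the origin (TCP) lies midway between the tips of the shut fingers; the grasp point (between the pads) lies 19 mm behind it; z points along the fingers, y is the direction in which the jaws open and shut (so a half turn about z gives the same grasp; the last joint's range is limited). The gripper opens to 88 mm and grips with 3 to 60 N. Pads are 18 mm wide; open, the fingers measure 123 mm over their backs; the gripper's body (75 mm by 187 mm) begins 45 mm behind the grasp point.
Start: joints at [-1.29, 0.689, -0.195, 1.565, 0.157, 0.902, -0.215], TCP at [0.153, 0.606, 0.239] pointing down, gripper open.
Joint ranges: [-3.01, 3.01], [-0.46, 2.08], [-1.47, 1.51], [0.13, 2.56], [-1, 4.14], [0.04, 2.09], [-2.66, 2.66]. Speed limits (rad/s): [2.57, 2.57, 3.14, 3.14, 3.14, 3.14, 3.14].

## Interface

Orientations are given as a unit quaternion [x, y, z, w].
In Python, from plant import r, viewer gives the robot as it stands.
- The arm moves only by the tool play_rows, never from a script. Its argument "commands" is a list of rows, each an object with "delta_rot": the turn, a rotation vector about the tool's x, y, z normalised to -1 to 1, where 1 is pi rad, a list of three; "travel": the shift along the tool's x, y, z normalised to -1 to 1, where 1 is 15 cm, a list of three; "gripper": the opening, from -1 (shut) to 1 (fully open). In form: [{"delta_rot": [wx, wy, wz], "travel": [x, y, z], "gripper": gripper}, ...]. A call has 1 to 12 rows; each row is the pose to reach, as a shift and turn from the pose commanded when the call began, along the tool's axes at that moment, turning the shorter way round; what a row does not reach only later rows make up. A row lasts 1/8 s, in which the tool goes at most 62.5 mm and 10.7 degrees, less where a joint would pass 70% of its speed; a pose out of reach is approached as far as the arm can. A call with a number of a shift or a turn outside -1 to 1 is refused whole. A call with a gripper value outside its range is refused whole. The fingers move at their own pace and stop on an object; "force" is the grip in N (left out, the last holds). Time passes only in rows, so rows that repeat a pose let the fingers close. It gives the time, the measured TCP pose, the force and the opening at its end, in the units of the state.
- r.get_state(): the state, without advancing time (a new reading comes with each control period).
- viewer.snapshot(name): name is "scene" or "top" or "wrist"; returns a dict with "color" (400x640x3 uint8, red, green, blue), "z_map" (400x640 float32, m along the optical axis (not along the pixel's ray), 0 where there is no reading), "fx", "fy", "cx", "cy" (pixels), "origin" and "attitude" of the camera in the world. Camera axes: x right, y up, looking along -z (the intrinsics and any distortion apply to the point x, -y, -z); pixel columns grow to the right and rows downward; lengths in m; the calibration is good to about 2 mm. A picture is of the moment at which its call begins.
- r.finish_job(): hands the job in, once; it reports no verdict.
Trained networks look in the newest picture that a camera, given by its name, has taken for a name from the list of things; names that differ only in an ending like _2 or _b are one class to them, and where a whole thing is asked for, a point or a joint stands for the part that bears it (a point fixed in the world has none). Each returns a list of dicts, best first, with "conf" (0 to 1); they miss things now and then, are a little off and sometimes report something else, mostly with a low value. They report only what shows in the picture. A call takes as long as a camera call. They do not tell look-alikes from the thing itself.
- viewer.outline_of(camera, label): "pixels" (400x640 bool, what is visible of it) and "at" ([column, row] in pixels, amid what is visible of it).
- viewer.pinpoint(camera, label): "at" ([column, row] in pixels: a listed point, or the origin of a listed thing).
The state is a dict: "clock": time; "q": joint angles; "qd": joint speeds; "joint_torque": joint torques, N m; "tool_pos": TCP position; "eef_rot": TCP orientation; "contact_force": force on the tool from outside, world axes, zero at the start; "moment": the same for the moment, N m; "opening": opening from 0.0 (shut) to 1.0 (fully open).
Only numpy, scipy, OpenCV 4.12 (cv2) and the standard library are available. Lean on these libraries where they do the work, as an engineer would, in place of code of your own. Each camera call takes 0.05 s, during which the arm holds its last target. There are 200 camera calls.

## Working session

There is one attempt and no reset: what is moved stays moved. The work goes in short steps, Python scripts to look and compute and a tool call to move; the robot and the scene stay as the last step left them, time stands still between calls to the robot, and variables do not carry over. Pictures are saved under pics/ and viewed, about 8 in all and at most 12, crops included, and the job is handed in when it is done.

Besides the shell and the picture viewer there is one more tool, called after "Emit:" as name(argument=value, ...) on one line, values as JSON. play_rows: Moves the arm, as the interface text tells. Its arguments: {"type":"object","properties":{"commands":{"type":"array","items":{"type":"object","properties":{"delta_rot":{"type":"array","items":{"type":"number","minimum":-1,"maximum":1}},"travel":{"type":"array","items":{"type":"number","minimum":-1,"maximum":1}},"gripper":{"type":"number"}}}},"force":{"type":"number"}},"required":["commands"]}

```bash
ls; mkdir -p pics; cat > h.py <<'E'
import numpy as np, cv2
from scipy.spatial.transform import Rotation as R
from plant import r, viewer
def w(s,u,v,d=None):
    u=np.asarray(u,float);v=np.asarray(v,float)
    if d is None: d=s["z_map"][v.astype(int),u.astype(int)]
    p=np.stack([(u-s["cx"])/s["fx"]*d,-(v-s["cy"])/s["fy"]*d,-d],-1)
    return p@rot(s).T+np.asarray(s["origin"])
def rot(s):
    a=np.asarray(s["attitude"]); return a if a.shape==(3,3) else R.from_quat(a).as_matrix()
def save(s,n): cv2.imwrite("pics/"+n,s["color"][:,:,::-1])
E
python3 - <<'E'
from h import *
np.set_printoptions(precision=3,suppress=True)
ims=[]
for c in ["scene","top"]:
    s=viewer.snapshot(c); ims.append(s["color"])
    print(c,s["origin"],s["attitude"],[k for k in s],s["fx"])
    for l in ["station","guard_hinge","guard_edge","jar_a","cap_a","knob_a","sauce","rice_bowl","steel_bowl","tub","tea_cup","turner"]:
        for o in viewer.pinpoint(c,l)[:4]:
            u,v=o["at"]; 
            if 0<=u<640 and 0<=v<400: print(l,round(o["conf"],2),np.round(o["at"]),w(s,u,v))
cv2.imwrite("pics/a.png",ims[0][:,:,::-1]);cv2.imwrite("pics/b.png",ims[1][:,:,::-1])
print(r.get_state())
E
```

```text
pics
scene [1.271 1.124 1.16 ] [0.125 0.414 0.866 0.252] ['color', 'z_map', 'fx', 'fy', 'cx', 'cy', 'origin', 'attitude'] 484.0347077111487
guard_hinge 0.93 [326. 166.] [ 0.337 -0.234  0.001]
guard_hinge 0.68 [344. 201.] [0.468 0.069 0.08 ]
guard_hinge 0.29 [244. 222.] [ 0.804 -0.039  0.06 ]
guard_edge 0.55 [344. 164.] [0.452 0.041 0.218]
jar_a 0.67 [386. 254.] [0.474 0.319 0.033]
jar_a 0.61 [342. 215.] [0.473 0.073 0.017]
jar_a 0.19 [341. 303.] [0.696 0.386 0.005]
cap_a 0.69 [346. 200.] [0.459 0.069 0.078]
cap_a 0.67 [388. 241.] [0.465 0.311 0.081]
cap_a 0.5 [406. 226.] [0.319 0.244 0.021]
knob_a 0.67 [408. 222.] [0.312 0.244 0.037]
knob_a 0.65 [343. 190.] [0.458 0.05  0.112]
knob_a 0.64 [248. 222.] [ 0.792 -0.038  0.052]
sauce 0.85 [306. 150.] [ 0.37  -0.341  0.033]
rice_bowl 0.64 [280. 256.] [0.754 0.117 0.003]
rice_bowl 0.39 [249. 223.] [ 0.79  -0.031  0.052]
rice_bowl 0.22 [340. 304.] [0.701 0.388 0.003]
steel_bowl 0.57 [244. 221.] [ 0.806 -0.038  0.063]
tub 0.65 [340. 303.] [0.699 0.386 0.003]
tea_cup 0.77 [427. 284.] [0.459 0.493 0.048]
tea_cup 0.34 [346. 200.] [0.459 0.07  0.
[... 807 characters left out ...]
103]
rice_bowl 0.85 [272. 154.] [ 0.751  0.131 -0.   ]
steel_bowl 0.67 [335. 146.] [ 0.772 -0.102  0.005]
tub 0.92 [204. 172.] [0.69  0.377 0.002]
tea_cup 0.82 [176. 243.] [0.431 0.465 0.005]
turner 0.92 [445. 189.] [ 0.591 -0.483  0.03 ]
{'clock': 1.3, 'q': array([-1.29 ,  0.689, -0.195,  1.565,  0.157,  0.902, -0.215]), 'qd': array([ 0.001,  0.002, -0.001, -0.   , -0.   ,  0.001,  0.   ]), 'joint_torque': array([ -0.   , -52.748,  -1.267, -15.375,  -0.052,  -0.001,   0.   ]), 'tool_pos': array([0.153, 0.606, 0.239]), 'eef_rot': array([ 0.123,  0.992,  0.   , -0.   ]), 'contact_force': array([ 0.286, -0.938,  0.529]), 'moment': array([-0.036, -0.03 , -0.028]), 'opening': 0.9980007771403941}
```

View pics/a.png

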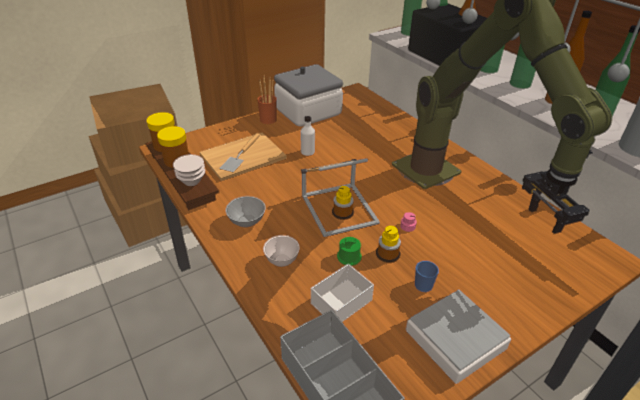

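View pics/b.png

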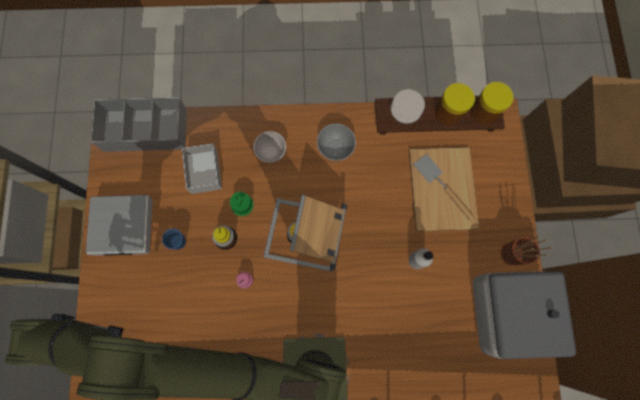

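```bash
cat > m.py <<'E'
from h import *
np.set_printoptions(precision=4,suppress=True)
V,U=np.mgrid[0:400,0:640]
s=viewer.snapshot("top"); P=w(s,U,V); ok=s["z_map"]>0
m=ok&(abs(P[...,0]-.43)<.16)&(P[...,1]>-.2)&(P[...,1]<.15)&(P[...,2]>.125)&(P[...,2]<.3)
p=P[m]; c=p.mean(0); u,S,vt=np.linalg.svd(p-c,full_matrices=False); print(m.sum(),c,S/np.sqrt(len(p)),vt)
n=vt[2]*np.sign(vt[2][2]); tilt=np.arccos(n[2]); print("normal",n,"tilt",tilt)
box=cv2.minAreaRect((p[:,:2]*1000).astype(np.float32)); print(cv2.boxPoints(box))
# outer frame corners at z~.01
m2=ok&(abs(P[...,0]-.43)<.2)&(P[...,1]>-.2)&(P[...,1]<.2)&(P[...,2]>.006)
cc,lab=cv2.connectedComponents(m2.astype(np.uint8))
l=np.argmax([0]+[(lab==i).sum() for i in range(1,cc)]); q=P[(lab==l)&(P[...,2]<.03)]
print("frame",len(q)); print(cv2.boxPoints(cv2.minAreaRect((q[:,:2]*1000).astype(np.float32))))
s=viewer.snapshot("scene"); P=w(s,U,V); col=s["color"].astype(int)
y=(col[...,0]>120)&(col[...,1]>100)&(col[...,2]<80)&(P[...,0]<.7)&(s["z_map"]>0)&(P[...,2]<.2)&(P[...,2]>.05)
for nm,k in(("stn",(abs(P[...,0]-.45)<.07)&(P[...,1]<.14)),("spare",P[...,1]>.2)):
    p=P[y&k]; kn=p[p[:,2]>.09]; t=p[p[:,2]>.105]; print(nm,len(p),p[:,2].max(),"knob",kn.mean(0),len(t),t.mean(0),kn.min(0),kn.max(0))
cr=s["color"][130:280,280:440]; cv2.imwrite("pics/c.png",cv2.resize(cr,None,fx=5,fy=4*1.0,interpolation=cv2.INTER_CUBIC)[:,:,::-1])
E
python3 m.py
```

```text
2490 [ 0.4397 -0.0224  0.1749] [0.0519 0.0495 0.0027] [[-0.9645  0.2631  0.0238]
 [ 0.2285  0.7853  0.5755]
 [-0.1327 -0.5605  0.8175]]
normal [-0.1327 -0.5605  0.8175] tilt 0.6137719755711631
[[ 317.9675  -75.0629]
 [ 528.3418 -123.3895]
 [ 561.3339   20.2308]
 [ 350.9595   68.5574]]
frame 560
[[ 315.6065  -81.556 ]
 [ 555.2784 -136.8773]
 [ 612.0654  109.1447]
 [ 372.3935  164.4659]]
stn 235 0.18184202227146784 knob [0.4563 0.0408 0.1073] 75 [0.4547 0.0316 0.1142] [ 0.3854 -0.6995  0.09  ] [0.5188 0.0688 0.1818]
spare 284 0.11720198273977545 knob [0.4503 0.3048 0.1064] 96 [0.4477 0.3019 0.1111] [0.4264 0.2794 0.0901] [0.4707 0.3228 0.1172]
```

View pics/c.png

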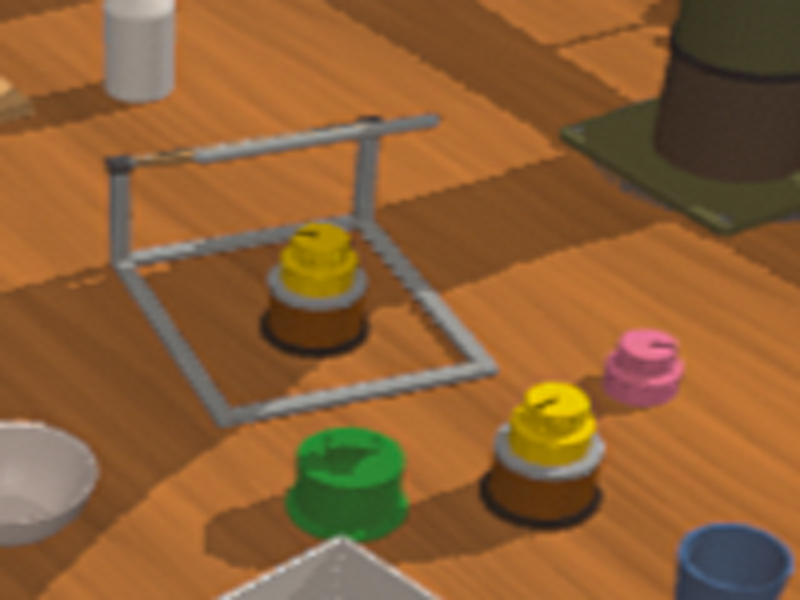

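```bash
cat >> h.py <<'E'
O=np.array([.452,.029,0]); YS=np.array([.227,.974,0]); XS=np.array([.974,-.227,0])
def rows(wps):
    """wps: (station x,y,z mm, tilt deg, yaw deg) -> rows from the present pose"""
    st=r.get_state(); p0=st["tool_pos"]; R0=R.from_quat(st["eef_rot"])
    B=R.from_matrix(np.stack([-XS,YS,[0,0,-1]],1))
    for x,y,z,t,yw in wps:
        p=O+(x*XS+y*YS+np.array([0,0,z]))/1000
        Rt=R.from_euler('z',yw,degrees=True)*B*R.from_euler('x',t,degrees=True)
        print(np.round((R0.inv()*Rt).as_rotvec()/np.pi,3).tolist(),np.round(R0.inv().apply(p-p0)/.15,3).tolist())
def push(th,t,gap=0,half=17.5):
    th,t=np.radians([th,t]); n=np.array([-np.cos(t),np.sin(t)]); f=np.array([-np.sin(t),-np.cos(t)])
    g=np.array([-125+165*np.cos(th),118+165*np.sin(th)])-(6+half+gap)*n+19*f
    return (0,g[0],g[1],np.degrees(t),0)
def stn():
    st=r.get_state(); d=(st["tool_pos"]-O)*1000; Z=R.from_quat(st["eef_rot"]).as_matrix()
    print("t",st["clock"],"stn",np.round([d@XS,d@YS,d[2]],1),"toolY",np.round(Z[:,1],3),"toolZ",np.round(Z[:,2],3),"F",np.round(st["contact_force"],1),"op",st["opening"],"q",np.round(st["q"],2))
E
python3 -c "
from h import *
p=push(35,35,40);print(p)
rows([(0,120,235,35,0),(0,p[1]+15,p[2]+15,35,0),p])"
```

```text
(0, np.float64(51.27828982936475), np.float64(160.65411944814034), np.float64(35.0), 0)
[0.194, -0.002, -0.006] [-2.861, -2.443, 0.025]
[0.194, -0.002, -0.006] [-2.867, -2.801, 0.42]
[0.194, -0.002, -0.006] [-2.869, -2.901, 0.52]
```

Emit:
play_rows(commands=[{"delta_rot":[0,0,0],"travel":[-0.95,-0.82,0],"gripper":-1},{"delta_rot":[0,0,0],"travel":[-0.95,-0.82,0],"gripper":-1},{"delta_rot":[0,0,0],"travel":[-0.95,-0.82,0],"gripper":-1},{"delta_rot":[0,0,0],"travel":[-0.95,-0.82,0],"gripper":-1}], force=20)

```text
clock: 1.9
tool_pos: [0.265, 0.4468, 0.2387]
eef_rot: [0.128, 0.992, -0.002, 0.001]
contact_force: [-0.6, 0.6, 0.1]
opening: 0.564
```

Emit:
play_rows(commands=[{"delta_rot":[0,0,0],"travel":[-0.95,-0.82,0],"gripper":-1},{"delta_rot":[0,0,0],"travel":[-0.95,-0.82,0],"gripper":-1},{"delta_rot":[0,0,0],"travel":[-0.95,-0.82,0],"gripper":-1},{"delta_rot":[0,0,0],"travel":[-0.95,-0.82,0],"gripper":-1}])

```text
clock: 2.4
tool_pos: [0.372, 0.2937, 0.2387]
eef_rot: [0.128, 0.992, -0.001, 0.001]
contact_force: [0.2, 1.4, 0.7]
opening: 0.116
```

```bash
python3 -c "
from h import *
stn();p=push(35,35,40)
rows([(0,120,235,35,0),(0,p[1]+15,p[2]+15,35,0),p])"
```

```text
t 2.4 stn [-138.   239.6  238.7] toolY [ 0.253  0.967 -0.002] toolZ [ 0.001 -0.002 -1.   ] F [0.2 1.4 0.7] op 0.11638369278745324 q [-0.61  0.5  -0.24  2.    0.19  0.66  0.34]
[0.194, -0.002, -0.009] [-0.941, -0.772, 0.028]
[0.194, -0.002, -0.009] [-0.95, -1.129, 0.424]
[0.194, -0.002, -0.009] [-0.953, -1.229, 0.524]
```

Emit:
play_rows(commands=[{"delta_rot":[0.06,0,0],"travel":[-0.35,-0.28,0],"gripper":-1},{"delta_rot":[0.12,0,-0.005],"travel":[-0.7,-0.55,0],"gripper":-1},{"delta_rot":[0.16,0,-0.009],"travel":[-0.94,-0.77,0.03],"gripper":-1},{"delta_rot":[0.194,0,-0.009],"travel":[-0.94,-0.9,0.2],"gripper":-1},{"delta_rot":[0.194,0,-0.009],"travel":[-0.95,-0.98,0.42],"gripper":-1},{"delta_rot":[0.194,0,-0.009],"travel":[-0.95,-1.0,0.42],"gripper":-1},{"delta_rot":[0.194,0,-0.009],"travel":[-0.95,-1.0,0.42],"gripper":-1}])

```text
clock: 3.28
tool_pos: [0.4709, 0.1191, 0.1765]
eef_rot: [0.103, 0.949, -0.297, -0.036]
contact_force: [-0.4, 0.6, 0.5]
opening: 0.005
```

```bash
python3 -c "
from h import *
stn();p=push(35,35,40)
rows([p,push(35,35,10),push(35,35,0),push(42,32),push(50,28),push(58,24),push(66,20),push(74,15),push(80,11),push(84,8)])"
```

```text
t 3.275 stn [ -2.1  92.  176.5] toolY [ 0.174  0.802 -0.571] toolZ [-0.13  -0.556 -0.821] F [-0.4  0.6  0.5] op 0.004691828445104432 q [-0.59  0.81 -0.03  1.77  0.47  1.1   0.41]
[0.001, -0.0, 0.004] [-0.012, -0.163, 0.242]
[0.001, -0.0, 0.004] [-0.009, -0.363, 0.241]
[0.001, -0.0, 0.004] [-0.009, -0.429, 0.241]
[-0.016, -0.0, 0.004] [-0.007, -0.552, 0.194]
[-0.038, -0.0, 0.004] [-0.005, -0.695, 0.158]
[-0.06, -0.0, 0.004] [-0.004, -0.841, 0.143]
[-0.082, -0.001, 0.004] [-0.002, -0.988, 0.148]
[-0.11, -0.001, 0.004] [0.0, -1.13, 0.171]
[-0.132, -0.001, 0.004] [0.001, -1.232, 0.2]
[-0.149, -0.001, 0.004] [0.002, -1.298, 0.225]
```

Emit:
play_rows(commands=[{"delta_rot":[0,0,0.004],"travel":[-0.01,-0.16,0.24],"gripper":-1},{"delta_rot":[0,0,0.004],"travel":[-0.01,-0.36,0.24],"gripper":-1},{"delta_rot":[0,0,0.004],"travel":[-0.01,-0.43,0.24],"gripper":-1},{"delta_rot":[-0.016,0,0.004],"travel":[-0.01,-0.55,0.19],"gripper":-1},{"delta_rot":[-0.038,0,0.004],"travel":[-0.01,-0.69,0.16],"gripper":-1},{"delta_rot":[-0.049,0,0.004],"travel":[-0.01,-0.77,0.15],"gripper":-1},{"delta_rot":[-0.06,0,0.004],"travel":[0,-0.84,0.14],"gripper":-1},{"delta_rot":[-0.06,0,0.004],"travel":[0,-0.84,0.14],"gripper":-1}])

```text
clock: 4.28
tool_pos: [0.4456, 0.004, 0.2313]
eef_rot: [0.114, 0.971, -0.208, -0.025]
contact_force: [-0.4, 0.2, 0.5]
opening: 0.007
```

```bash
cat > g.py <<'E'
from h import *
np.set_printoptions(precision=4,suppress=True)
V,U=np.mgrid[0:400,0:640]
def guard(name,sv=None):
    s=viewer.snapshot(name); P=w(s,U,V)
    # wood/steel points: within leaf slab region, via outline
    o=viewer.outline_of(name,"guard_edge")
    for k in o[:2]:
        m=k["pixels"]&(s["z_map"]>0); d=P[m]-O; q=np.stack([d@XS,d@YS,d[:,2]],1)*1000
        q=q[(abs(q[:,0])<110)&(q[:,2]>125)&(abs(q[:,1])<160)]
        if len(q)<20: continue
        a=np.degrees(np.arctan2(q[:,2]-118,q[:,1]+125)); rr=np.hypot(q[:,2]-118,q[:,1]+125)
        b=rr>60; print(name,round(k["conf"],2),len(q),"angle med",np.median(a[b]),np.percentile(a[b],[10,90]),"rmax",rr.max(),"x",q[:,0].min(),q[:,0].max())
    if sv: save(s,sv)
if __name__=="__main__":
    import sys
    stn()
    for n in ("top","scene"): guard(n,sys.argv[1]+n+".png")
E
python3 g.py d; python3 -c "
from h import *
rows([push(58,24),push(66,20),push(74,15),push(80,11),push(84,8),push(88,5)])"
```

```text
t 4.275 stn [ -0.6 -25.8 231.3] toolY [ 0.21   0.888 -0.409] toolZ [-0.096 -0.397 -0.913] F [-0.4  0.2  0.5] op 0.006669006990932822 q [-0.33  0.58 -0.06  1.99  0.49  0.89  0.59]
top 0.83 1302 angle med 60.77394769878704 [59.4344 62.4554] rmax 252.65974433840265 x -87.57760554269029 89.59018096192425
scene 0.84 610 angle med 56.09498287851051 [53.5871 57.8496] rmax 180.1815230612639 x -89.14073541334507 89.53349270666865
[-0.001, -0.001, 0.0] [-0.008, 0.003, -0.009]
[-0.023, -0.001, -0.0] [-0.008, -0.142, -0.03]
[-0.051, -0.001, -0.0] [-0.007, -0.285, -0.034]
[-0.073, -0.001, -0.0] [-0.008, -0.392, -0.024]
[-0.09, -0.001, -0.0] [-0.008, -0.461, -0.012]
[-0.107, -0.001, -0.0] [-0.008, -0.529, 0.005]
```

Emit:
play_rows(commands=[{"delta_rot":[-0.011,0,0],"travel":[-0.01,-0.07,-0.02],"gripper":-1},{"delta_rot":[-0.023,0,0],"travel":[-0.01,-0.14,-0.03],"gripper":-1},{"delta_rot":[-0.037,0,0],"travel":[-0.01,-0.21,-0.03],"gripper":-1},{"delta_rot":[-0.051,0,0],"travel":[-0.01,-0.285,-0.03],"gripper":-1},{"delta_rot":[-0.073,0,0],"travel":[-0.01,-0.39,-0.02],"gripper":-1},{"delta_rot":[-0.09,0,0],"travel":[-0.01,-0.46,-0.01],"gripper":-1},{"delta_rot":[-0.1,0,0],"travel":[-0.01,-0.5,0],"gripper":-1},{"delta_rot":[-0.1,0,0],"travel":[-0.01,-0.5,0],"gripper":-1}])

```text
clock: 5.48
tool_pos: [0.4311, -0.0627, 0.2608]
eef_rot: [0.116, 0.992, -0.053, -0.008]
contact_force: [0.2, 0.1, -0.4]
opening: 0.004
```

```bash
python3 g.py e; python3 -c "
from h import *
rows([push(86,5),push(88,5),push(90,5),push(92,5)])"
```

```text
t 5.475 stn [  0.5 -94.  260.8] toolY [ 0.229  0.967 -0.107] toolZ [-0.028 -0.104 -0.994] F [ 0.2  0.1 -0.4] op 0.004070159387636928 q [ 0.1   0.43 -0.2   2.07  0.29  0.71  1.03]
scene 0.96 1395 angle med 83.27817115430892 [80.3946 85.2825] rmax 173.35556555390465 x -89.00236192280066 89.06627256718627
[-0.006, -0.001, -0.0] [0.003, 0.005, -0.006]
[-0.006, -0.001, -0.0] [0.003, -0.034, -0.004]
[-0.006, -0.001, -0.0] [0.003, -0.072, -0.0]
[-0.006, -0.001, -0.0] [0.003, -0.11, 0.004]
```

View pics/escene.png

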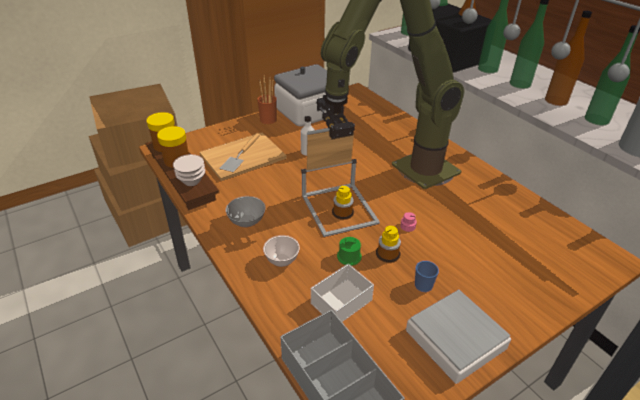

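Emit:
play_rows(commands=[{"delta_rot":[0,0,0],"travel":[0,-0.04,0],"gripper":-1},{"delta_rot":[0,0,0],"travel":[0,-0.08,0],"gripper":-1},{"delta_rot":[0,0,0],"travel":[0,-0.08,0],"gripper":-1},{"delta_rot":[0,0,0],"travel":[0,-0.08,0],"gripper":-1}])

```text
clock: 6.18
tool_pos: [0.4288, -0.0739, 0.2626]
eef_rot: [0.115, 0.992, -0.053, -0.007]
contact_force: [-0.1, -0.2, 0.4]
opening: 0.006
```

```bash
python3 g.py f; python3 -c "
from h import *
rows([push(90,5),push(90,5,120),(0,20,270,0,0),(0,0,200,0,0)])"
```

```text
t 6.175 stn [   0.7 -105.5  262.6] toolY [ 0.228  0.968 -0.107] toolZ [-0.027 -0.104 -0.994] F [-0.1 -0.2  0.4] op 0.00599236248691564 q [ 0.13  0.42 -0.2   2.07  0.29  0.71  1.06]
scene 0.84 1481 angle med 87.12780889721611 [83.6771 89.4366] rmax 175.57768176640545 x -89.36513285955951 87.41609113780969
[-0.006, -0.001, -0.001] [0.005, 0.013, 0.002]
[-0.006, -0.001, -0.001] [0.007, 0.813, -0.014]
[-0.034, -0.001, -0.001] [0.007, 0.825, -0.138]
[-0.034, -0.001, -0.001] [0.006, 0.742, 0.34]
```

Emit:
play_rows(commands=[{"delta_rot":[-0.034,0,0],"travel":[0,0.35,0],"gripper":-1},{"delta_rot":[-0.034,0,0],"travel":[0,0.82,-0.14],"gripper":1},{"delta_rot":[-0.034,0,0],"travel":[0,0.82,-0.14],"gripper":1},{"delta_rot":[-0.034,0,0],"travel":[0,0.82,-0.14],"gripper":1},{"delta_rot":[-0.034,0,0],"travel":[0,0.82,-0.14],"gripper":1},{"delta_rot":[-0.034,0,0],"travel":[0,0.82,-0.14],"gripper":1}])

```text
clock: 7.12
tool_pos: [0.457, 0.0461, 0.2701]
eef_rot: [0.116, 0.993, -0.0, -0.001]
contact_force: [-0.3, -0.3, -0.2]
opening: 0.552
```

```bash
cat > k.py <<'E'
from h import *
np.set_printoptions(precision=4,suppress=True)
V,U=np.mgrid[0:400,0:640]
stn()
for n in ("wrist","scene","top"):
    s=viewer.snapshot(n); P=w(s,U,V); d=P-O; q=np.stack([d@XS,d@YS,d[...,2]],-1)*1000
    c=s["color"].astype(int)
    y=(c[...,0]>1.6*c[...,2])&(c[...,1]>1.4*c[...,2])&(c[...,0]>90)&(c[...,1]>.7*c[...,0])&(s["z_map"]>0)&(np.hypot(q[...,0],q[...,1])<70)
    t=y&(q[...,2]>100)&(q[...,2]<118); print(n,y.sum(),t.sum())
    if t.sum()>10:
        a=q[t]; print("  top z",np.median(a[:,2]),"mean",a.mean(0),"range",np.percentile(a,[2,98],axis=0).round(1).tolist(),cv2.minEnclosingCircle(a[:,:2].astype(np.float32)))
    save(s,"k"+n+".png")
E
python3 k.py; python3 -c "
from g import *
guard('scene');guard('wrist');guard('top')"
```

```text
t 7.125 stn [  1.   17.8 270.1] toolY [ 0.231  0.973 -0.001] toolZ [-0.003 -0.    -1.   ] F [-0.3 -0.3 -0.2] op 0.5515183686570314 q [-0.01  0.44 -0.28  2.    0.17  0.73  0.94]
wrist 6563 960
  top z 109.53682389960926 mean [ -5.2674  14.3093 109.3146] range [[-22.9, -3.8, 105.0], [13.7, 32.2, 111.1]] ((-3.921309232711792, 14.2313232421875), 20.873836517333984)
scene 266 81
  top z 110.28021388643738 mean [ -3.2577  19.7031 109.5727] range [[-21.1, -3.7, 101.4], [14.4, 36.5, 114.8]] ((-4.522316932678223, 16.236682891845703), 22.559738159179688)
top 8 0
scene 0.97 1354 angle med 87.03004500505932 [83.2786 89.3715] rmax 315.53719850169136 x -89.9403641870724 91.03775412704046
wrist 0.63 29613 angle med 87.8551331066009 [86.0093 88.5984] rmax 244.16345522980006 x -89.01867110952568 94.1079788780411
top 0.82 256 angle med 90.24332918581344 [88.3268 92.1531] rmax 670.7179473074308 x -108.96613653540477 86.75141527063995
```

View pics/kwrist.png

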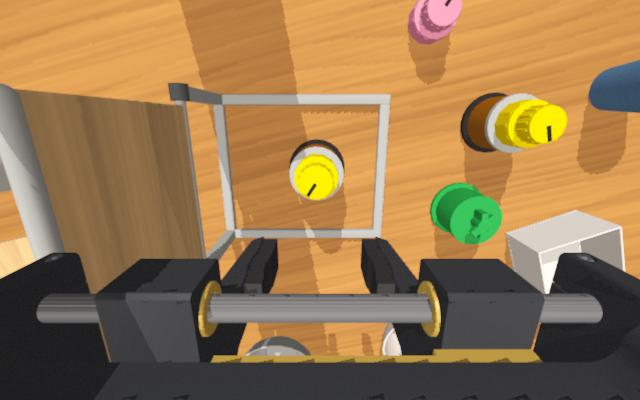

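```bash
python3 -c "
from h import *
s=viewer.snapshot('wrist');st=r.get_state()
print(R.from_quat(st['eef_rot']).inv().apply(np.array(s['origin'])-st['tool_pos']))
stn();rows([(-4.5,14.5,150,0,0),(-4.5,14.5,90,0,0)])"
```

```text
[ 0.07499841  0.00030567 -0.14546561]
t 7.625 stn [  1.   19.3 270.3] toolY [0.229 0.973 0.   ] toolZ [-0.002  0.001 -1.   ] F [-0.6 -0.1  0. ] op 0.9889783563504501 q [-0.01  0.44 -0.28  2.    0.17  0.73  0.94]
[0.0, -0.001, -0.001] [0.035, -0.032, 0.802]
[0.0, -0.001, -0.001] [0.034, -0.032, 1.202]
```

Emit:
play_rows(commands=[{"delta_rot":[0,0,0],"travel":[0.035,-0.032,0.4],"gripper":1},{"delta_rot":[0,0,0],"travel":[0.035,-0.032,0.8],"gripper":1},{"delta_rot":[0,0,0],"travel":[0.035,-0.032,0.9],"gripper":1},{"delta_rot":[0,0,0],"travel":[0.035,-0.032,0.9],"gripper":1}])

```text
clock: 8.12
tool_pos: [0.4502, 0.0443, 0.1343]
eef_rot: [0.115, 0.993, -0.0, -0.002]
contact_force: [-0.4, -0.4, 0.8]
opening: 1.005
```

```bash
python3 k.py; python3 -c "
from h import *
rows([(-4.5,14.5,90,0,0)])"
```

```text
t 8.125 stn [ -5.2  14.5 134.3] toolY [ 0.229  0.974 -0.001] toolZ [-0.005  0.    -1.   ] F [-0.4 -0.4  0.8] op 1.0053535672119835 q [-0.1   0.67 -0.16  2.17  0.3   0.33  0.83]
wrist 7900 2654
  top z 109.43132942285418 mean [ -6.6826  14.2825 109.0289] range [[-23.5, -3.9, 102.2], [12.8, 31.9, 110.8]] ((-4.213357448577881, 14.281917572021484), 21.144960403442383)
scene 262 68
  top z 109.33705595806808 mean [ -0.7314  18.4692 109.0668] range [[-16.5, -2.9, 101.0], [14.8, 36.4, 114.8]] ((-3.999561071395874, 16.38497543334961), 21.487842559814453)
top 2 0
[0.0, -0.0, -0.001] [0.005, -0.003, 0.308]
```

Emit:
play_rows(commands=[{"delta_rot":[0,0,0],"travel":[0,0,0.15],"gripper":1},{"delta_rot":[0,0,0],"travel":[0,0,0.29],"gripper":1},{"delta_rot":[0,0,0],"travel":[0,0,0.29],"gripper":-1},{"delta_rot":[0,0,0],"travel":[0,0,0.29],"gripper":-1},{"delta_rot":[0,0,0],"travel":[0,0,0.29],"gripper":-1},{"delta_rot":[0,0,0],"travel":[0,0,0.29],"gripper":-1},{"delta_rot":[0,0,0],"travel":[0,0,0.29],"gripper":-1},{"delta_rot":[0,0,0],"travel":[0,0,0.29],"gripper":-1},{"delta_rot":[0,0,0],"travel":[0,0,0.29],"gripper":-1}], force=25)

```text
clock: 9.4
tool_pos: [0.4509, 0.0442, 0.0921]
eef_rot: [0.115, 0.993, 0.0, -0.001]
contact_force: [0.2, -0.3, 5.5]
opening: 0.446
```

```bash
python3 -c "
from h import *
stn();print(r.get_state()['moment'],r.get_state()['joint_torque'])"
```

```text
t 9.4 stn [-4.5 14.6 92.1] toolY [0.229 0.973 0.   ] toolZ [-0.002  0.001 -1.   ] F [ 0.2 -0.3  5.5] op 0.44629540519456956 q [-0.14  0.75 -0.1   2.19  0.34  0.21  0.8 ]
[-0.08217707  0.08595957 -0.0023755 ] [-8.49611359e-02 -4.17022562e+01  1.20850168e-01 -3.67256127e+00
  2.37738692e-03 -6.79463544e-02  1.08549505e-02]
```

Emit:
play_rows(commands=[{"delta_rot":[0,0,0.03],"travel":[0,0,0],"gripper":-1},{"delta_rot":[0,0,0.06],"travel":[0,0,0],"gripper":-1},{"delta_rot":[0,0,0.09],"travel":[0,0,0],"gripper":-1},{"delta_rot":[0,0,0.12],"travel":[0,0,0],"gripper":-1},{"delta_rot":[0,0,0.12],"travel":[0,0,0],"gripper":-1}])

```text
clock: 10.02
tool_pos: [0.4512, 0.0444, 0.092]
eef_rot: [0.3, 0.954, 0.0, -0.001]
contact_force: [-0.0, -0.4, 5.2]
opening: 0.448
```

```bash
python3 -c "
from h import *
stn();print(r.get_state()['moment'],r.get_state()['joint_torque'])"
```

```text
t 10.025 stn [-4.3 14.9 92. ] toolY [ 0.572  0.82  -0.   ] toolZ [-0.001  0.001 -1.   ] F [-0.  -0.4  5.2] op 0.44842028082006985 q [-0.17  0.75 -0.05  2.19  0.16  0.2   0.6 ]
[ 0.03171303 -0.01703085 -0.05199562] [-6.97146705e-02 -4.17178452e+01  8.24088715e-01 -3.38371441e+00
 -2.93615554e-02  6.43493654e-02 -5.58470841e-02]
```

Emit:
play_rows(commands=[{"delta_rot":[0,0,0.03],"travel":[0,0,0],"gripper":-1},{"delta_rot":[0,0,0.06],"travel":[0,0,0],"gripper":-1},{"delta_rot":[0,0,0.06],"travel":[0,0,0],"gripper":-1}])

```text
clock: 10.4
tool_pos: [0.4513, 0.0444, 0.0921]
eef_rot: [0.388, 0.922, 0.0, -0.001]
contact_force: [-0.4, -0.0, 4.3]
opening: 0.446
```

```bash
python3 -c "
from h import *
stn();print(r.get_state()['moment'],r.get_state()['joint_torque'])
s=viewer.snapshot('wrist');save(s,'t1.png')
im=cv2.imread('pics/t1.png');cv2.imwrite('pics/t1c.png',cv2.resize(im[60:360,180:480],None,fx=2,fy=2))"
```

```text
t 10.4 stn [-4.2 14.9 92.1] toolY [ 0.716  0.698 -0.   ] toolZ [-0.001  0.001 -1.   ] F [-0.4 -0.   4.3] op 0.4458751811619109 q [-0.19  0.76 -0.02  2.2   0.07  0.19  0.5 ]
[ 0.00443353  0.02244092 -0.05532532] [-6.08241046e-02 -4.16982937e+01  1.07645340e+00 -3.34709913e+00
 -3.17075069e-02  7.33144814e-02 -5.73720178e-02]
```

View pics/t1c.png

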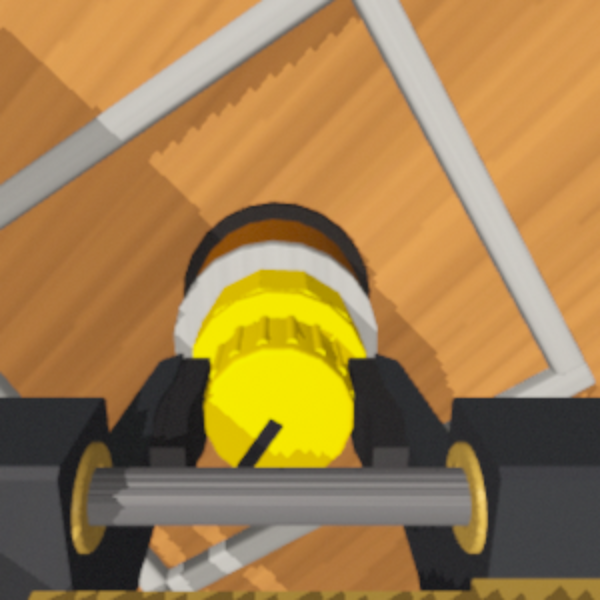

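Emit:
play_rows(commands=[{"delta_rot":[0,0,0.04],"travel":[0,0,0],"gripper":-1},{"delta_rot":[0,0,0.08],"travel":[0,0,0],"gripper":-1},{"delta_rot":[0,0,0.12],"travel":[0,0,0],"gripper":-1},{"delta_rot":[0,0,0.16],"travel":[0,0,0],"gripper":-1},{"delta_rot":[0,0,0.2],"travel":[0,0,0],"gripper":-1},{"delta_rot":[0,0,0.24],"travel":[0,0,0],"gripper":-1},{"delta_rot":[0,0,0.25],"travel":[0,0,0],"gripper":-1},{"delta_rot":[0,0,0.25],"travel":[0,0,0],"gripper":-1}])

```text
clock: 11.45
tool_pos: [0.4513, 0.0445, 0.0921]
eef_rot: [0.711, 0.703, -0.0, -0.001]
contact_force: [-0.6, 1.3, 4.9]
opening: 0.447
```

```bash
python3 -c "
from h import *
stn();print(r.get_state()['moment'])"
```

```text
t 11.45 stn [-4.2 14.9 92.1] toolY [ 1.    -0.011 -0.001] toolZ [-0.001  0.001 -1.   ] F [-0.6  1.3  4.9] op 0.4473105071218855 q [-0.25  0.76  0.08  2.2  -0.3   0.19  0.1 ]
[ 0.01176195  0.07335652 -0.07247501]
```

Emit:
play_rows(commands=[{"delta_rot":[0,0,0],"travel":[0,0,-0.03],"gripper":-1},{"delta_rot":[0,0,0],"travel":[0,0,-0.06],"gripper":-1},{"delta_rot":[0,0,0],"travel":[0,0,-0.06],"gripper":-1}])

```text
clock: 11.82
tool_pos: [0.4509, 0.0443, 0.1011]
eef_rot: [0.711, 0.703, -0.0, -0.001]
contact_force: [0.4, 0.3, -0.5]
opening: 0.448
```

Lifted 9 mm with no resistance (force about the cap's weight); lift on to about 95 mm.

Emit:
play_rows(commands=[{"delta_rot":[0,0,0],"travel":[0,0,-0.15],"gripper":-1},{"delta_rot":[0,0,0],"travel":[0,0,-0.3],"gripper":-1},{"delta_rot":[0,0,0],"travel":[0,0,-0.45],"gripper":-1},{"delta_rot":[0,0,0],"travel":[0,0,-0.57],"gripper":-1},{"delta_rot":[0,0,0],"travel":[0,0,-0.57],"gripper":-1},{"delta_rot":[0,0,0],"travel":[0,0,-0.57],"gripper":-1}])

```text
clock: 12.58
tool_pos: [0.4505, 0.0442, 0.1857]
eef_rot: [0.711, 0.703, -0.001, -0.001]
contact_force: [0.4, 0.7, 0.1]
opening: 0.449
```

```bash
python3 g.py z; python3 - <<'E'
from h import *
s=viewer.snapshot("wrist"); t=viewer.snapshot("scene")
a=cv2.resize(t["color"][110:290,260:460],(600,540),interpolation=cv2.INTER_CUBIC)
cv2.imwrite("pics/z.png",a[:,:,::-1])
V,U=np.mgrid[0:400,0:640]; P=w(t,U,V);c=t["color"].astype(int)
y=(c[...,0]>1.8*c[...,2])&(c[...,1]>.75*c[...,0])&(c[...,0]>90)&(abs(P[...,0]-.45)<.06)&(abs(P[...,1]-.04)<.06)
print(y.sum(),np.percentile(P[y][:,2],[2,98]),r.get_state()["opening"])
E
```

```text
t 12.575 stn [ -4.9  14.5 185.7] toolY [ 1.    -0.011 -0.003] toolZ [-0.003  0.    -1.   ] F [0.4 0.7 0.1] op 0.4487185304752983 q [-0.33  0.58  0.2   2.13 -0.25  0.46  0.06]
top 0.93 353 angle med 90.15001091942216 [88.2509 92.0913] rmax 180.11735356564802 x -88.48735433685609 87.30578274962014
scene 0.57 934 angle med 87.49524278908275 [84.9097 89.5486] rmax 224.7978957198322 x -81.52412311597348 90.47050123153308
243 [0.15519923 0.28304566] 0.4440043775254687
```

View pics/z.png

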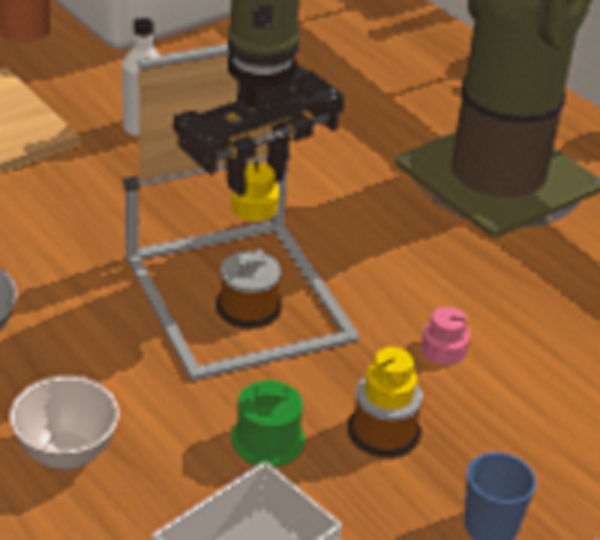

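The cap is held at crop (255,195), clear of the open jar at (250,285). The guard is upright and the spare jar is still capped, so I'm handing in.

```bash
python3 -c "
from h import *
print(r.finish_job())"
```

```text
the job is handed in; nothing more can be done
None
```

The guard is upright, and the yellow cap of the jar in the station is off and still held in the gripper, well clear of its jar. I handed the job in at about 12.7 s of the 64 s allowed.

- **Guard:** I pushed it up by its bar with the closed fingers. The top camera puts it at 90.2°. The scene camera reads 87.5° because it sees only the front face; corrected for the leaf's thickness, that is about 89–90°.
- **Cap:** I tried clockwise (seen from above) first. It turned lightly through about 77° and lifted off without resistance, so I never needed the other direction.
- **Last checks:** The cap's underside is at about 0.155 m, roughly 9 cm above the jar's shoulder. The gripper opening is steady at about 39 mm, which fits the 40 mm knob.
- **Other things:** The last picture shows the spare jar still capped. The things visible around the station look undisturbed; I did not measure the bystanders again.

No check failed.

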